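# Cock and fire a spring rivet setter on a hair barrette

### The arm

A 7-joint arm with a two-finger parallel gripper is mounted at the origin on the work surface. World frame = base frame: x ahead of the robot, y to its left, z up, the work surface at z = 0. Lengths are in m, angles in rad, forces in N, time in s.
With the tool pointing down it reaches from about 0.425 to 1.025 m from the base axis. Payload 9.4 kg.
Tool frame: the origin (TCP) lies at the very end of the fingers, on their centre line; the grasp point (between the pads) lies behind it (bot.grip_point_offset is the z of the grasp point in the tool frame, in m); z points along the fingers, y is the line along which they close (so a half turn about z gives the same grasp; the last joint's range is limited). The gripper opens to 85 mm and grips with 20 to 120 N. Pads are 22 mm wide; open, the fingers measure 114 mm over their backs; the gripper's body (76 mm by 85 mm) begins 54 mm behind the grasp point. The pads swing forward as they close: fully open they stand 13 mm farther back than shut.
Start: joints at [-1.423, 0.599, -0.003, 1.599, 0.002, 0.943, -0.08], TCP at [0.162, 0.707, 0.231] pointing down, gripper open.
Joint ranges: [-2.57, 2.57], [-0.35, 1.97], [-1.29, 1.29], [0.11, 2.56], [-1.05, 4.19], [0.11, 1.86], [-2.63, 2.63]. Speed limits (rad/s): [2.22, 2.22, 3.01, 3.01, 3.14, 3.14, 3.14].

### API

Orientations are given as [roll, pitch, yaw] about the fixed x, y, z axes, in that order (R = Rz(yaw) Ry(pitch) Rx(roll)).
In Python, from workcell import bot gives the robot as it stands. The module is installed in compiled form; this text tells all that it offers.
- The arm moves only by the shell command python3 -m inch FILE [FORCE], which reads ROWS from the file FILE. ROWS is one flat JSON list of numbers that holds 1 to 5 rows one after another, with no inner brackets; each row has 7 numbers: a rotation vector rx, ry, rz in a scale on which 1.0 is 60 degrees, then dx, dy, dz in fractions of the full range, 1 being 0.4 m, then the finger opening in m; each row is the pose to reach, as a shift and turn from the pose commanded when the command began, along the tool's axes at that moment; what a row does not reach only later rows make up. A row lasts 1/8 s, in which the tool goes at most 0.0625 m and 0.188 rad, less where a joint would pass 70% of its speed; a pose out of reach is approached as far as the arm can. The fingers move at their own pace and stop on an object; FORCE is the grip in N (left out, the last holds). Time passes only in rows, so rows that do not move let the fingers close. It prints the time, the measured TCP pose, the force, the opening and the grip force at its end. Shift and turn numbers lie between -1 and 1, and a call with a number outside is refused. Input that does not fit is refused with a message, and nothing moves.
- bot.sense(): the state, without advancing time (a new reading comes with each control period).
- bot.get_image(name): name is "scene" or "top" or "wrist"; returns a dict with "pixels" (480x640x3 uint8, red, green, blue), "z_map" (480x640 float32, m along the optical axis (not along the pixel's ray), 0 where there is no reading), "vfov" (degrees; the focal length in pixels is half the picture's height over the tangent of half this angle, whatever the lens; pixels are square), "cx", "cy" (the principal point, pixels), "R" (3x3) and "t" (3): a world point X has camera coordinates R X + t. Camera axes: x right, y down, z forward; pixel columns grow to the right and rows downward; lengths in m; the calibration is good to about 2 mm. A picture is of the moment at which its call begins.
- bot.close_job(): hands the job in; it is judged then, once.
The state is a dict: "clock": time; "qpos": joint angles; "qd": joint speeds; "joint_efforts": joint torques, N m; "ee_pos": TCP position; "ee_rot": TCP orientation; "ft_force": force on the tool from outside, world axes, zero at the start; "torque": the same for the moment, N m; "width": finger opening in m; "finger_force": force on a finger pad.
Only numpy, scipy, OpenCV 4.12 (cv2) and the standard library are available. Lean on these libraries where they do the work, as an engineer would, in place of code of your own. Each camera call takes 0.05 s, during which the arm holds its last target. There are 200 camera calls.

### The job

A barrette is clamped under the spring rivet setter with its rivet still standing proud. Draw the striker knob straight up until the hidden catch holds it, without hauling hard into the rubber buffer just beyond, and let go so that it stays cocked by itself; then press the trigger lever gently down to fire it, so that this one blow drives the rivet fully home. Leave everything else on the vanity where it is.

Things in the scene. Friction and masses are not known exactly. Their poses are not given: they have to be found in the camera images.
- setter: White bench-top rivet setter, fixed on the table: base 150 x 130 x 14 mm, two posts (dia 16 mm, 45 mm either side along its y) carrying a head block. Origin on the table under the striker's axis; z up; the trigger lever sticks out on its -x side. In the middle, under the striker, stands a 50 x 30 mm anvil with the barrette clamped on it, top 54 mm above the table.
- head_top (a point): Middle of the head's flat top, 150 mm above the table, on the striker's axis. The head is 48 mm (setter's x) x 116 mm (y), its underside 85 mm above the table. Above its top stand only the striker's rod and knob, a 6 mm high collar (dia 22 mm) round the rod and two 3 mm screw heads over the posts.
- striker: Striker: vertical steel rod (dia 10 mm) through the head with a ribbed round metal knob (dia 30, 30 mm high) on top. Origin: middle of the knob; z up. Slides only up and down. At the start it rests on the rivet, origin 183 mm above the table (177 mm with the rivet home). Spring and weight pull it down with 5 to 7 N at the start, growing 0.26 N per mm of draw.
- head_front (a point): Middle of the head's -x face; the catch sits inside, unseen. Drawn up, the striker's sloping collar pushes the catch aside (adds up to 4 N), then it snaps in beneath. It holds at a draw of 19 to 32 mm from the start, differing each time. The buffer is met 2 mm above that height. Eased down after catching, the striker hangs on the catch and the pull on the hand drops to nothing.
- trigger: Trigger: bare steel lever standing out level from the head, ending in a pad 30 (x) x 34 (y) x 5 mm. Origin: middle of the pad's upper face, 147 mm above the table, 92 mm from the striker's axis; hinged 57 mm nearer the head, about setter y. Pressed down: 1 to 2 N to start, 2 to 5 N to trip with the pad 7 to 12 mm down, hard stop at 22 mm; springs back. Bends above 20 N.
- rivet (a joint): Brass rivet in the barrette (head dia 14 mm, 5 mm high, under the striker's lower end): how far it has been driven in, m. 0 = head 6 mm proud (as at the start), 0.006 = fully home. It takes about 14 N to move.
- buffer (a joint): Rubber buffer inside the head that limits the draw: how far the striker squeezes it, m. 0 = not touched; 8 N per mm; torn above 0.002.
- jar_tall: Bystander: slim closed white serum jar, dia 44 mm, 85 mm high, standing beside the setter on its +y side. Origin under its middle.
- jar_wide: Bystander: wide closed white serum jar, dia 64 mm, 55 mm high. Origin under its middle.
- ring_cone: Bystander: white ceramic ring cone, foot dia 64 mm, 88 mm high. Origin under its middle.
- mirror: Bystander: round wooden hand mirror lying face up, disc dia 120 mm, 12 mm thick, handle 105 mm along its -x. Origin under the disc's middle.
- tweezer: Bystander: steel tweezer, 105 mm long along its x, lying 5 mm high beside the setter on its -y side. Origin under its middle.
- barrette: Bystander: a spare wooden barrette, 75 x 18 x 9 mm, lying beside the setter on its -y side. Origin under its middle.
Mind the look-alikes: they are no part of the job. Leave any brown, pink or purple look-alike of the setter alone.

How it is judged:
On the way, in this order (a step that is already met when the one before it is completed fails the run):
1. the striker stands cocked on its catch, at least 16 mm above its start, with no hand on it and the rivet not yet driven (less than 3 mm in) (z of striker in the frame of setter above 0.199 m and value of joint rivet below 0.003 m and contact force between the fingers and striker below 0.2 N), for 0.4 s.
2. the striker has been fired and has driven the rivet home (z of striker in the frame of setter below 0.1795 m and value of joint rivet above 0.005 m), for 0.2 s.
At the end, for the whole second after the job is handed in: the rivet is at least 5 mm in (fully home is 6 mm), the striker rests on it (knob's middle less than 179.5 mm above the table) and nothing touches the knob or the trigger (all of step 2 and linear speed of striker below 0.02 m/s and contact force between the fingers and striker below 0.2 N and contact force between the fingers and trigger below 0.2 N).
It fails at once if the rubber buffer was squeezed by more than 2 mm (16 N): the striker was hauled too hard past its catch (value of joint buffer above 0.002 m).
It fails at once if the trigger was pressed with more than 20 N (contact force between the fingers and trigger above 20 N).
It fails at once if a bystander was shifted by more than 20 mm (distance of any of jar_tall, jar_wide, ring_cone, mirror, tweezer, barrette from where it was at the start of the episode above 0.02 m).
It also fails if it takes over 67 s, if anything falls off the work surface, if the arm or the gripper's body presses on something with over 40 N, if the wrist force passes 120 N, or if a joint passes its speed limit or range.

## Working session

There is one attempt and no reset: what is moved stays moved. The work goes in short steps, Python scripts to look and compute and a shell command to move; the robot and the scene stay as the last step left them, time stands still between calls to the robot, and variables do not carry over. Pictures are saved under pics/ and viewed, at most 10 in all, crops included, and the job is handed in when it is done.

```bash
mkdir -p pics; python3 - <<'E'
from workcell import bot
import cv2,numpy as np
s=bot.sense();print({k:np.round(v,3) for k,v in s.items()},bot.grip_point_offset)
for n in("scene","top"):
    d=bot.get_image(n);cv2.imwrite(f"pics/{n}0.png",d["pixels"][...,::-1]);np.savez(f"{n}0.npz",**d)
    print(n,d["vfov"],d["cx"],d["cy"],np.round(d["R"],3).tolist(),d["t"],(d["z_map"]>0).mean())
E
```

```text
{'clock': np.float64(0.0), 'qpos': array([-1.423,  0.6  , -0.003,  1.6  ,  0.002,  0.943, -0.08 ]), 'qd': array([ 0.   , -0.001,  0.   ,  0.   ,  0.001,  0.   , -0.001]), 'joint_efforts': array([-1.0000e-03, -7.7645e+01,  1.5640e+00, -2.5802e+01,  1.2000e-02,
        9.0000e-03, -0.0000e+00]), 'ee_pos': array([0.162, 0.706, 0.23 ]), 'ee_rot': array([-3.14 ,  0.   ,  2.917]), 'ft_force': array([-0.195,  0.147, -0.13 ]), 'torque': array([-0.065,  0.016,  0.022]), 'finger_force': np.float64(0.0), 'width': np.float64(0.086)} -0.0187
scene 51.033857104394826 319.5095325887995 239.34740328537688 [[-0.044, 0.999, 0.005], [0.851, 0.04, -0.523], [-0.523, -0.018, -0.852]] [ 1.92821398e-04 -3.46629348e-01  1.42426067e+00] 0.995986328125
top 52.27357413115878 329.6963957853377 241.69475869262914 [[0.025, -1.0, 0.004], [-0.991, -0.026, -0.129], [0.129, -0.001, -0.992]] [-0.01238465  0.50337683  1.33934422] 0.99587890625
```

View pics/scene0.png

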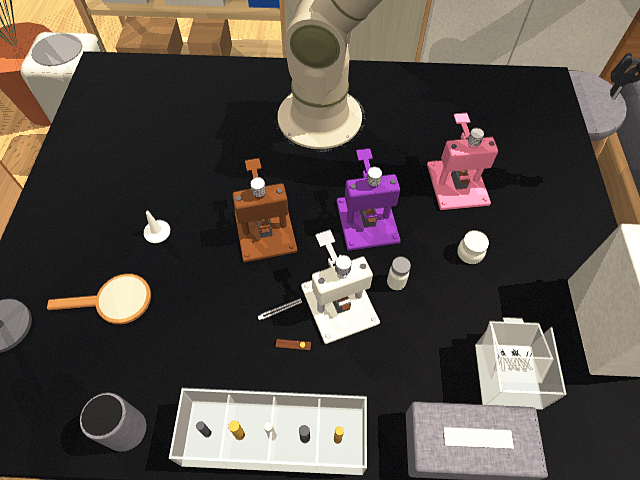

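View pics/top0.png

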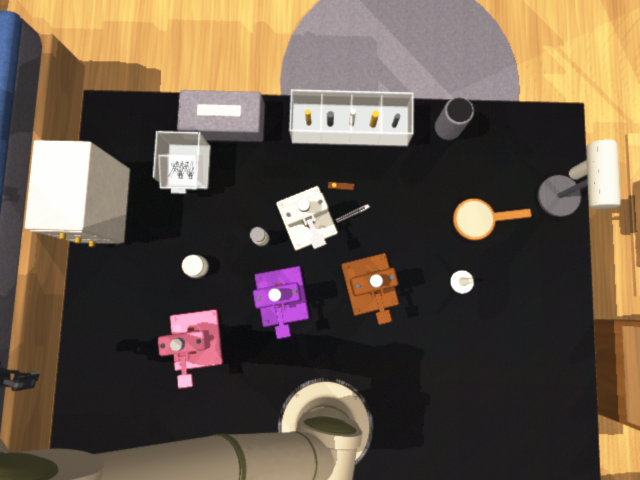

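Candidates in the scene view are brown (258,190), purple (375,180), pink (476,140) and white (343,265); in the top view the white one is at (304,207). The task calls for the white setter. Next I'll measure it and check a close crop.

```bash
python3 - <<'E'
import cv2,numpy as np
for n,(c0,c1,r0,r1) in dict(scene=(295,385,225,345),top=(265,345,180,252)).items():
    d=np.load(f"{n}0.npz");f=240/np.tan(np.radians(d["vfov"]/2))
    v,u=np.mgrid[0:480,0:640];z=d["z_map"]
    P=np.stack([(u-d["cx"])/f*z,(v-d["cy"])/f*z,z],-1)
    W=(P-d["t"])@d["R"]
    np.save(n+"W.npy",W)
    w=W[r0:r1,c0:c1].reshape(-1,3)
    px=d["pixels"][r0:r1,c0:c1].reshape(-1,3).astype(int)
    k=w[(w[:,2]>.188)&(w[:,2]<.21)]
    print(n,"knob",len(k),k.mean(0),(k.max(0)+k.min(0))/2,np.ptp(k,0))
    h=w[(w[:,2]>.138)&(w[:,2]<.157)]
    img=h[:,:2]
    kc=(k.max(0)+k.min(0))[:2]/2
    far=np.hypot(*(img-kc).T)
    t=h[(far>.076)];print("trig",len(t),t.mean(0),(t.max(0)+t.min(0))/2,np.ptp(t,0))
    hd=h[far<.062];print("head rect",cv2.minAreaRect((hd[:,:2]*1000).astype(np.float32)),hd[:,2].mean())
    b=w[(w[:,2]>.006)&(w[:,2]<.02)&(px.min(1)>70)]
    print("base rect",cv2.minAreaRect((b[:,:2]*1000).astype(np.float32)))
    cr=d["pixels"][r0:r1,c0:c1,::-1];cv2.imwrite(f"pics/{n}_crop.png",cv2.resize(cr,None,fx=5,fy=5,interpolation=2))
E
```

```text
scene knob 206 [0.57823287 0.06839037 0.19679518] [0.57695678 0.06865211 0.19475476] [0.030916   0.03044407 0.01342121]
trig 212 [0.49270969 0.03131518 0.14694238] [0.49227528 0.03083015 0.14630675] [0.03917838 0.03984735 0.00845795]
head rect ((559.7576904296875, 61.115699768066406), (85.6427001953125, 115.71306610107422), 23.819541931152344) 0.1488120335027696
base rect ((518.6799926757812, 71.90303039550781), (181.98899841308594, 321.22662353515625), 85.9549789428711)
top knob 125 [0.57477037 0.06930795 0.19695293] [0.57547054 0.06960637 0.19565735] [0.03209877 0.02994757 0.01494099]
trig 154 [0.49130436 0.03273365 0.14718601] [0.49118396 0.03208815 0.14775885] [0.04000336 0.03903381 0.01451286]
head rect ((558.4630737304688, 61.78511047363281), (86.27577209472656, 116.22449493408203), 24.61635398864746) 0.14896463406185603
base rect ((568.38037109375, 87.79456329345703), (152.60015869140625, 233.31764221191406), 23.65767478942871)
```

View pics/scene_crop.png

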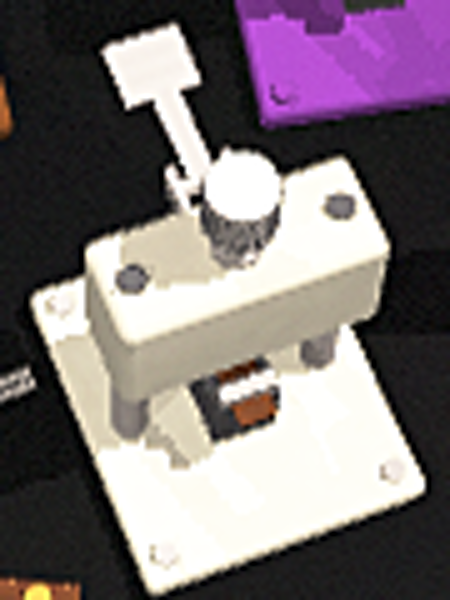

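The crop confirms the white setter: its pad is at upper left and the striker knob is in the middle. Knob axis ≈ (0.5765, 0.069), setter yaw ≈ 0.418, pad ≈ (0.4917, 0.0315). I'll close the fingers along setter x, so tool yaw is 1.989.

The manual's scale: shifts go in shares of 0.4 m and turns go in shares of 60 degrees. Converting my numbers, -0.19 m is -0.475, -0.07 m is -0.175, 0.6 rad is 0.573.

```bash
cat > h.py <<'E'
from workcell import bot
import numpy as np,sys
from scipy.spatial.transform import Rotation as Ro
def go(p,yaw):
    s=bot.sense();R=Ro.from_euler('xyz',s["ee_rot"])
    G=Ro.from_euler('xyz',[np.pi,0,yaw])
    print("pos",s["ee_pos"].round(4),"q",s["qpos"].round(2),"t",s["clock"],"rot",(R.inv()*G).as_rotvec().round(3),"d",R.inv().apply(np.array(p)-s["ee_pos"]).round(4),"F",s["ft_force"].round(1))
if __name__=="__main__": go([float(a) for a in sys.argv[1:4]],float(sys.argv[4]))
E
echo '[0,0,0.0955,-0.075,-0.075,-0.125,0.085,0,0,0.2387,-0.175,-0.15,-0.175,0.085,0,0,0.382,-0.275,-0.25,-0.175,0.085,0,0,0.4775,-0.375,-0.35,-0.175,0.085,0,0,0.573,-0.475,-0.45,-0.175,0.085]' > next.json && python3 -m inch next.json 20
python3 h.py 0.5765 0.069 0.30 1.989
```

```text
clock: 0.72
ee_pos: [0.3074, 0.4871, 0.3011]
ee_rot: [-3.141, 0.0, 2.314]
ft_force: [1.4, -0.4, 0.1]
width: 0.0852
finger_force: 0.0
pos [0.3074 0.4871 0.3011] q [-1.24  0.35  0.18  1.88 -0.08  0.93 -0.28] t 0.725 rot [-0.     0.     0.325] d [-0.49   -0.0846  0.0012] F [ 1.4 -0.4  0.1]
```

Converted, -0.25 m is -0.625, -0.2 m is -0.5, 0.32 rad is 0.3056.

```bash

echo '[0,0,0.0955,-0.125,-0.0225,0,0.085,0,0,0.191,-0.25,-0.0425,0,0.085,0,0,0.3056,-0.375,-0.065,0,0.085,0,0,0.3056,-0.5,-0.085,0,0.085,0,0,0.3056,-0.625,-0.1075,0,0.085]' > next.json && python3 -m inch next.json
python3 h.py 0.5765 0.069 0.30 1.989
```

```text
clock: 1.35
ee_pos: [0.4454, 0.2747, 0.3012]
ee_rot: [-3.141, 0.0, 1.997]
ft_force: [0.9, 0.7, 1.1]
width: 0.085
finger_force: 0.0
pos [0.4454 0.2747 0.3012] q [-0.91  0.28  0.33  1.99 -0.12  0.89 -0.1 ] t 1.35 rot [-0.     0.     0.008] d [-0.2416  0.0343  0.0012] F [0.9 0.7 1.1]
```

Converted, -0.24 m is -0.6, -0.2 m is -0.5.

```bash

echo '[0,0,0,-0.125,0.0175,0,0.085,0,0,0,-0.25,0.035,0,0.085,0,0,0,-0.375,0.0525,0,0.085,0,0,0,-0.5,0.07,0,0.085,0,0,0,-0.6,0.085,0,0.085]' > next.json && python3 -m inch next.json
echo '[0,0,0,0,0,0,0.085,0,0,0,0,0,0,0.085]' > next.json && python3 -m inch next.json
python3 h.py 0.5765 0.069 0.30 1.989
python3 - <<'E'
from workcell import bot
import cv2,numpy as np
d=bot.get_image("wrist");cv2.imwrite("pics/w1.png",d["pixels"][...,::-1])
f=240/np.tan(np.radians(d["vfov"]/2));v,u=np.mgrid[0:480,0:640];z=d["z_map"]
W=(np.stack([(u-d["cx"])/f*z,(v-d["cy"])/f*z,z],-1)-d["t"])@d["R"]
w=W[z>0]
near=np.hypot(w[:,0]-.5765,w[:,1]-.069)
k=w[(near<.035)&(w[:,2]>.19)&(w[:,2]<.205)];print(len(k),k.mean(0),(k.max(0)+k.min(0))/2,np.ptp(k,0))
t=w[(np.hypot(w[:,0]-.4917,w[:,1]-.0315)<.03)&(w[:,2]>.13)&(w[:,2]<.16)]
if len(t):print(len(t),t.mean(0),cv2.minAreaRect((t[:,:2]*1000).astype(np.float32)))
E
```

```text
clock: 1.98
ee_pos: [0.5756, 0.0696, 0.3011]
ee_rot: [-3.141, 0.0, 1.996]
ft_force: [0.4, 1.3, 0.2]
width: 0.0849
finger_force: 0.0
clock: 2.22
ee_pos: [0.5744, 0.0722, 0.3009]
ee_rot: [-3.141, -0.001, 1.997]
ft_force: [-0.5, 0.4, 0.3]
width: 0.0848
finger_force: 0.0
pos [0.5744 0.0722 0.3009] q [-0.5   0.36  0.38  1.88 -0.17  0.93  0.39] t 2.225 rot [-0.001 -0.001  0.008] d [-0.0037  0.0006  0.0009] F [-0.5  0.4  0.3]
1276 [0.57388788 0.07063113 0.19761778] [0.57465772 0.06929677 0.1952014 ] [0.03084234 0.03098189 0.01030261]
1476 [0.49391317 0.03427486 0.14728182] ((497.27764892578125, 35.61672592163086), (45.834815979003906, 34.13915252685547), 25.167619705200195)
```

View pics/w1.png

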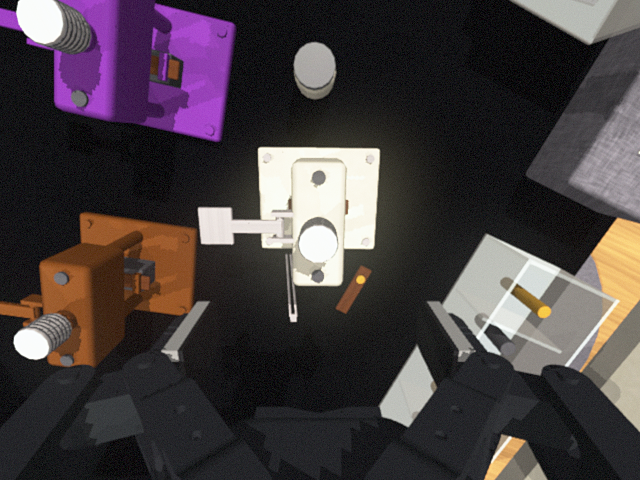

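The wrist view shows the white knob at (318,243) and the pad at (215,226). It confirms the knob is at ≈ (0.575, 0.0695). Descending now.

Converted, 0.133 m is 0.3325, 0.115 m is 0.2875.

```bash

echo '[0,0,0,-0.0068,-0.0015,0.075,0.085,0,0,0,-0.0068,-0.0015,0.15,0.085,0,0,0,-0.0068,-0.0015,0.225,0.085,0,0,0,-0.0068,-0.0015,0.2875,0.085,0,0,0,-0.0068,-0.0015,0.3325,0.085]' > next.json && python3 -m inch next.json
echo '[0,0,0,0,0,0,0.085,0,0,0,0,0,0,0.085]' > next.json && python3 -m inch next.json
python3 h.py 0.575 0.0695 0.167 1.989
```

```text
clock: 2.9
ee_pos: [0.5746, 0.0707, 0.1672]
ee_rot: [-3.141, -0.001, 1.999]
ft_force: [-1.0, 0.8, -0.5]
width: 0.085
finger_force: 0.0
clock: 3.15
ee_pos: [0.5757, 0.0697, 0.169]
ee_rot: [3.141, -0.0, 1.998]
ft_force: [0.3, -0.7, 0.4]
width: 0.0854
finger_force: 0.0
pos [0.5757 0.0697 0.169 ] q [-0.43  0.52  0.31  2.01 -0.26  0.65  0.48] t 3.15 rot [ 0.001 -0.     0.009] d [ 0.0001 -0.0007  0.002 ] F [ 0.3 -0.7  0.4]
```

Aligned. Closing the fingers with a moderate grip.

Converted, 0.001 m is 0.0025.

```bash

echo '[0,0,0,0,0,0.0025,0.05,0,0,0,0,0,0.0025,0.03,0,0,0,0,0,0.0025,0.02,0,0,0,0,0,0.0025,0.02,0,0,0,0,0,0.0025,0.02]' > next.json && python3 -m inch next.json 60
echo '[0,0,0,0,0,0,0.02,0,0,0,0,0,0,0.02,0,0,0,0,0,0,0.02,0,0,0,0,0,0,0.02]' > next.json && python3 -m inch next.json
```

```text
clock: 3.78
ee_pos: [0.5758, 0.069, 0.1677]
ee_rot: [3.141, 0.0, 1.997]
ft_force: [-1.4, 1.4, 5.8]
width: 0.0286
finger_force: 58.9
clock: 4.28
ee_pos: [0.5758, 0.069, 0.1677]
ee_rot: [3.141, 0.0, 1.997]
ft_force: [-0.1, 1.2, 4.5]
width: 0.0283
finger_force: 58.9
```

Converted, -0.006 m is -0.015, -0.0045 m is -0.0113.

```bash

echo '[0,0,0,0,0,-0.0038,0.02,0,0,0,0,0,-0.0075,0.02,0,0,0,0,0,-0.0113,0.02,0,0,0,0,0,-0.015,0.02,0,0,0,0,0,-0.015,0.02]' > next.json && python3 -m inch next.json | egrep 'pos|force|width'
echo '[0,0,0,0,0,-0.0038,0.02,0,0,0,0,0,-0.0075,0.02,0,0,0,0,0,-0.0113,0.02,0,0,0,0,0,-0.015,0.02,0,0,0,0,0,-0.015,0.02]' > next.json && python3 -m inch next.json| egrep 'pos|force|width'
```

```text
ee_pos: [0.5758, 0.069, 0.1731]
ft_force: [5.9, 0.6, -10.4]
width: 0.0285
finger_force: 59.9
ee_pos: [0.5758, 0.069, 0.179]
ft_force: [4.4, 0.9, -11.0]
width: 0.0286
finger_force: 60.1
```

Converted, -0.0035 m is -0.0088, -0.003 m is -0.0075.

```bash

for i in 1; do echo '[0,0,0,0,0,-0.0025,0.02,0,0,0,0,0,-0.005,0.02,0,0,0,0,0,-0.0075,0.02,0,0,0,0,0,-0.0088,0.02,0,0,0,0,0,-0.0088,0.02]' > next.json && python3 -m inch next.json | egrep 'pos|force'; done
echo '[0,0,0,0,0,-0.0025,0.02,0,0,0,0,0,-0.0025,0.02]' > next.json && python3 -m inch next.json| egrep 'pos|ft_f'
echo '[0,0,0,0,0,-0.0025,0.02,0,0,0,0,0,-0.0025,0.02]' > next.json && python3 -m inch next.json| egrep 'pos|ft_f'
echo '[0,0,0,0,0,-0.0025,0.02,0,0,0,0,0,-0.0025,0.02]' > next.json && python3 -m inch next.json| egrep 'pos|ft_f'
echo '[0,0,0,0,0,-0.0025,0.02,0,0,0,0,0,-0.0025,0.02]' > next.json && python3 -m inch next.json| egrep 'pos|ft_f'
```

```text
ee_pos: [0.5758, 0.069, 0.1825]
ft_force: [6.2, 1.0, -11.4]
finger_force: 60.5
ee_pos: [0.5758, 0.069, 0.1835]
ft_force: [5.6, 1.4, -11.0]
ee_pos: [0.5758, 0.069, 0.1845]
ft_force: [5.7, 1.3, -11.4]
ee_pos: [0.5758, 0.069, 0.1855]
ft_force: [6.1, 1.6, -12.1]
ee_pos: [0.5758, 0.069, 0.1864]
ft_force: [6.6, 0.9, -12.1]
```

```bash

echo '[0,0,0,0,0,-0.0025,0.02,0,0,0,0,0,-0.0025,0.02]' > next.json && python3 -m inch next.json| egrep 'pos|ft_f'
echo '[0,0,0,0,0,-0.0025,0.02,0,0,0,0,0,-0.0025,0.02]' > next.json && python3 -m inch next.json| egrep 'pos|ft_f'
echo '[0,0,0,0,0,-0.0025,0.02,0,0,0,0,0,-0.0025,0.02]' > next.json && python3 -m inch next.json| egrep 'pos|ft_f'
```

```text
ee_pos: [0.5758, 0.0691, 0.1874]
ft_force: [6.2, 0.7, -12.5]
ee_pos: [0.5757, 0.069, 0.1886]
ft_force: [5.7, 2.1, -10.3]
ee_pos: [0.5758, 0.069, 0.1895]
ft_force: [5.6, 0.3, -10.8]
```

The force dropped about 2 N at z = 0.1886, which could be the snap. I'll ease down to check.

Converted, 0.001 m is 0.0025.

```bash

echo '[0,0,0,0,0,0.0025,0.02,0,0,0,0,0,0.0025,0.02]' > next.json && python3 -m inch next.json| egrep 'pos|ft_f'
echo '[0,0,0,0,0,0.0025,0.02,0,0,0,0,0,0.0025,0.02]' > next.json && python3 -m inch next.json| egrep 'pos|ft_f'
```

```text
ee_pos: [0.5757, 0.069, 0.1885]
ft_force: [6.2, 0.8, -10.3]
ee_pos: [0.5758, 0.069, 0.1883]
ft_force: [3.2, 1.2, -0.1]
```

The pull fell to zero, so the striker is hanging on the catch. Releasing.

Converted, -0.11 m is -0.275, -0.09 m is -0.225.

```bash

echo '[0,0,0,0,0,0,0.035,0,0,0,0,0,0,0.05,0,0,0,0,0,0,0.07,0,0,0,0,0,0,0.085,0,0,0,0,0,0,0.085]' > next.json && python3 -m inch next.json 20
echo '[0,0,0,0,0,-0.075,0.085,0,0,0,0,0,-0.15,0.085,0,0,0,0,0,-0.225,0.085,0,0,0,0,0,-0.275,0.085,0,0,0,0,0,-0.275,0.085]' > next.json && python3 -m inch next.json 
python3 - <<'E'
from workcell import bot
import cv2,numpy as np
for n in("top","wrist"):
    d=bot.get_image(n);cv2.imwrite(f"pics/{n}2.png",d["pixels"][...,::-1])
    f=240/np.tan(np.radians(d["vfov"]/2));v,u=np.mgrid[0:480,0:640];z=d["z_map"]
    W=(np.stack([(u-d["cx"])/f*z,(v-d["cy"])/f*z,z],-1)-d["t"])@d["R"]
    w=W[z>0]
    k=w[(np.hypot(w[:,0]-.575,w[:,1]-.0695)<.014)&(w[:,2]>.16)&(w[:,2]<.26)]
    if len(k):print(n,len(k),np.percentile(k[:,2],[10,50,90]))
    t=w[(np.hypot(w[:,0]-.4917,w[:,1]-.0315)<.03)&(w[:,2]>.13)&(w[:,2]<.16)]
    if len(t):print(n,len(t),t.mean(0))
E
python3 h.py 0.489 0.032 0.26 1.989
```

```text
clock: 9.02
ee_pos: [0.5755, 0.0689, 0.1878]
ee_rot: [-3.141, 0.0, 1.997]
ft_force: [0.0, 0.4, 1.0]
width: 0.0851
finger_force: 0.0
clock: 9.65
ee_pos: [0.5762, 0.069, 0.2991]
ee_rot: [3.139, 0.0, 1.997]
ft_force: [-0.3, 0.2, -0.6]
width: 0.0849
finger_force: 0.0
top 103 [0.49309018 0.02716923 0.14694322]
wrist 1230 [0.21770637 0.2185475  0.21933754]
wrist 1507 [0.49371727 0.0344503  0.14728087]
pos [0.5752 0.069  0.2973] q [-0.5   0.37  0.39  1.88 -0.17  0.92  0.4 ] t 9.75 rot [-0.    -0.     0.008] d [ 0.0019 -0.0938  0.0373] F [0.1 0.4 0.3]
```

The knob top is at 0.2185, so its origin is ≈ 0.2035: cocked and free. Moving over the trigger pad with the fingers closed.

Converted, -0.0938 m is -0.2345, -0.085 m is -0.2125.

```bash

echo '[0,0,0,0.0025,-0.075,0,0.0,0,0,0,0.0025,-0.15,0,0.0,0,0,0,0.005,-0.2125,0.025,0.0,0,0,0,0.005,-0.2345,0.0925,0.0,0,0,0,0.005,-0.2345,0.0925,0]' > next.json && python3 -m inch next.json 20 | egrep 'pos|width'
echo '[0,0,0,0,0,0.075,0,0,0,0,0,0,0.15,0,0,0,0,0,0,0.2,0,0,0,0,0,0,0.2375,0,0,0,0,0,0,0.25,0]' > next.json && python3 -m inch next.json 
echo '[0,0,0,0,0,0,0,0,0,0,0,0,0,0]' > next.json && python3 -m inch next.json 
python3 h.py 0.489 0.032 0.150 1.989
```

```text
ee_pos: [0.4874, 0.0317, 0.259]
width: 0.0001
clock: 11.0
ee_pos: [0.4895, 0.0321, 0.1602]
ee_rot: [-3.141, -0.0, 1.997]
ft_force: [0.2, 0.2, 0.3]
width: -0.0002
finger_force: 0.0
clock: 11.25
ee_pos: [0.4897, 0.032, 0.1614]
ee_rot: [3.14, 0.0, 1.997]
ft_force: [-0.5, 0.5, 0.1]
width: 0.0002
finger_force: 0.0
pos [0.4897 0.032  0.1614] q [-0.41  0.44  0.31  2.21 -0.27  0.52  0.54] t 11.25 rot [0.001 0.    0.008] d [ 0.0003 -0.0007  0.0114] F [-0.5  0.5  0.1]
```

Over the pad, in position. Pressing gently.

Converted, 0.014 m is 0.035, 0.013 m is 0.0325.

```bash

echo '[0,0,0,0,0,0.01,0,0,0,0,0,0,0.02,0,0,0,0,0,0,0.0275,0,0,0,0,0,0,0.0325,0,0,0,0,0,0,0.035,0]' > next.json && python3 -m inch next.json| egrep 'pos|ft_f'
echo '[0,0,0,0,0,0.0025,0,0,0,0,0,0,0.005,0,0,0,0,0,0,0.0075,0,0,0,0,0,0,0.0075,0]' > next.json && python3 -m inch next.json | egrep 'pos|ft_f'
echo '[0,0,0,0,0,0.0025,0,0,0,0,0,0,0.005,0,0,0,0,0,0,0.0075,0,0,0,0,0,0,0.0075,0]' > next.json && python3 -m inch next.json | egrep 'pos|ft_f'
```

```text
ee_pos: [0.4892, 0.032, 0.1467]
ft_force: [-0.8, 0.4, 4.0]
ee_pos: [0.4891, 0.0319, 0.1439]
ft_force: [-1.6, -1.4, 3.4]
ee_pos: [0.4891, 0.0319, 0.1409]
ft_force: [-2.2, -1.2, 5.1]
```

Converted, 0.003 m is 0.0075, 0.002 m is 0.005.

```bash

echo '[0,0,0,0,0,0.0025,0,0,0,0,0,0,0.005,0,0,0,0,0,0,0.0075,0,0,0,0,0,0,0.0075,0]' > next.json && python3 -m inch next.json | egrep 'pos|ft_f'
echo '[0,0,0,0,0,0.0025,0,0,0,0,0,0,0.005,0,0,0,0,0,0,0.005,0]' > next.json && python3 -m inch next.json | egrep 'pos|ft_f'
cat > k.py <<'E'
from workcell import bot
import numpy as np
for n in("scene","wrist"):
    d=bot.get_image(n)
    f=240/np.tan(np.radians(d["vfov"]/2));v,u=np.mgrid[0:480,0:640];z=d["z_map"]
    W=(np.stack([(u-d["cx"])/f*z,(v-d["cy"])/f*z,z],-1)-d["t"])@d["R"]
    w=W[z>0]
    k=w[(np.hypot(w[:,0]-.575,w[:,1]-.0695)<.012)&(w[:,2]>.16)&(w[:,2]<.235)]
    if len(k):print(n,len(k),np.percentile(k[:,2],[10,50,90,100]))
E
python3 k.py
```

```text
ee_pos: [0.4893, 0.032, 0.1377]
ft_force: [-1.0, 0.2, 2.3]
ee_pos: [0.4894, 0.032, 0.1357]
ft_force: [-0.8, 1.2, 1.9]
scene 104 [0.18985106 0.19194001 0.19386804 0.19706188]
wrist 2909 [0.19128193 0.19196545 0.19259137 0.19357481]
```

The force dropped, and the knob top is at 0.192 (origin 0.177). It fired, and the rivet is home. Backing off the trigger.

Converted, -0.12 m is -0.3, -0.09 m is -0.225.

```bash

echo '[0,0,0,0,0,-0.025,0,0,0,0,0,0,-0.075,0,0,0,0,0,0,-0.15,0,0,0,0,0,0,-0.225,0,0,0,0,0,0,-0.3,0]' > next.json && python3 -m inch next.json | egrep 'pos|ft_f'
echo '[0,0,0,0,0,0,0,0,0,0,0,0,0,0,0,0,0,0,0,0,0,0,0,0,0,0,0,0]' > next.json && python3 -m inch next.json | egrep 'pos|ft_f|clock'
python3 k.py
python3 -c "
from workcell import bot
print(bot.close_job())"
```

```text
ee_pos: [0.489, 0.0319, 0.2573]
ft_force: [-0.1, -1.4, 0.3]
clock: 14.98
ee_pos: [0.489, 0.0319, 0.2551]
ft_force: [0.1, -0.7, 0.8]
scene 109 [0.18982431 0.19198914 0.19381573 0.19578994]
wrist 1020 [0.19124745 0.19203098 0.19279999 0.19402923]
the job is handed in; nothing more can be done
None
```

The white setter's striker was cocked on its catch, released and fired with one gentle trigger press; the knob settled at its rivet-home height (about 177 mm), and I handed the job in at about 15 s without seeing a verdict.

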